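Rack the solder reels by alloy

ROBOT

A 6-joint arm with a two-finger parallel gripper is mounted at the origin on a cart in front of the work surface, level with it; the furniture and walls round the work are solid. World frame = base frame: x ahead of the robot, y to its left, z up, the work surface at z = 0. Lengths are in mm, angles in rad, forces in N, time in s.
With the tool pointing down it reaches from about 350 to 775 mm from the base axis. Payload 7.3 kg.
Tool frame: the origin (TCP) lies at the very end of the fingers, on their centre line; the grasp point (between the pads) lies behind it (bot.grip_point_offset is the z of the grasp point in the tool frame, in mm); z points along the fingers, y is the line along which they close (so a half turn about z gives the same grasp; the last joint's range is limited). The gripper opens to 92 mm and grips with 3 to 60 N. Pads are 19 mm wide; open, the fingers measure 130 mm over their backs; the gripper's body (75 mm by 190 mm) begins 47 mm behind the grasp point.
Start: joints at [-1.374, 0.342, 1.524, -0, 1.275, -0.146], TCP at [176.489, -494.466, 226.741] pointing down, gripper open.
Joint ranges: [-2.53, 2.53], [-0.77, 2.02], [0.04, 2.7], [-1, 4.14], [0.28, 2.66], [-3.11, 3.11]. Speed limits (rad/s): [2.57, 2.57, 3.14, 3.14, 3.14, 3.14].

INTERFACE

Orientations are given as [roll, pitch, yaw] about the fixed x, y, z axes, in that order (R = Rz(yaw) Ry(pitch) Rx(roll)).
In Python, from plant import bot gives the robot as it stands. The module is installed in compiled form; this text tells all that it offers.
- The arm moves only by the shell command python3 -m crank 'ROWS'. ROWS is JSON, a list that holds one entry, the list of rows, each a list of 5 numbers: the opening, from 0 (shut) to 1 (fully open), then the shift along the tool's x, y, z in cm, then the turn about the tool's z in degrees. In form: [[[claw, x, y, z, turn], ...]]. A call has exactly 10 rows; each row is the pose to reach, as a shift and turn from the pose commanded when the call began, along the tool's axes at that moment; what a row does not reach only later rows make up. A row lasts 1/10 s, in which the tool goes at most 50 mm and 8.59 degrees, less where a joint would pass 70% of its speed; a pose out of reach is approached as far as the arm can. A call with a gripper value outside its range is refused whole. The fingers move at their own pace and stop on an object; the grip force is fixed at half the most. Time passes only in rows, so rows that repeat a pose let the fingers close, or fill a call up. It gives the time, the measured TCP pose, the force, the opening and the grip force at its end, in the units of the state.
- bot.get_obs(): the state, without advancing time (a new reading comes with each control period).
- bot.capture(name): name is "scene" or "top" or "wrist"; returns (picture, depth): 384x512x3 uint8, red, green, blue; 384x512 float32, mm along the optical axis (not along the pixel's ray), 0 where there is no reading.
- bot.calibration(name): a dict with "vertical_fov" (degrees; the focal length in pixels is half the picture's height over the tangent of half this angle, whatever the lens; pixels are square), "cx", "cy" (the principal point, pixels), "rvec" (rotation vector, rad) and "tvec" (3), from world to camera coordinates, as OpenCV has them; the wrist camera has in their place "tool_from_camera" (4x4, takes a point from camera to tool coordinates, whose origin is the TCP and whose axes are the flange's). Camera axes: x right, y down, z forward; pixel columns grow to the right and rows downward; lengths in mm; the calibration is good to about 2 mm. A picture is of the moment at which its call begins: read the wrist's pose just before it. calibration takes no time and is no camera call.
- bot.close_job(): hands the job in; it is judged then, once.
The state is a dict: "time": time; "joint_positions": joint angles; "dq": joint speeds; "tau": joint torques, N m; "tool_pos": TCP position; "tcp_rot": TCP orientation; "contact_force": force on the tool from outside, world axes, zero at the start; "moment": the same for the moment, N m; "grip_width": finger opening in mm; "finger_force": force on a finger pad.
Only numpy, scipy, OpenCV 4.12 (cv2) and the standard library are available. Lean on these libraries where they do the work, as an engineer would, in place of code of your own. Each camera call takes 0.05 s, during which the arm holds its last target. There are 200 camera calls.

TASK

Four solder reels of different alloys have come in a row on the black refill carrier. Move them to the row of spindles on the aluminium bench stand so that no alloys get mixed: each reel goes on the spindle whose base ring has the colour of its flanges, lowered over the rod until it sits flat. Leave the alcohol bottle and the side cutters where they are.

Things in the scene. Friction and masses are not known exactly. Their poses are not given: they have to be found in the camera images.
- red_reel: loose solder reel, red flanges, silver wire: 42 mm across, 34 mm tall, 20 mm through bore, 0.12 kg; starts upright over an 8 mm rod of the fixed black carrier (58 mm wide, floor 18 mm up, ends 45 mm high; rods 56 mm apart, rising 46 mm above its floor). Origin: centre of its underside, z up along the bore, x along the row. Grip it from above across its 42 mm, fingers closing across the row
- yellow_reel: loose solder reel, yellow flanges, silver wire: 42 mm across, 34 mm tall, 20 mm through bore, 0.12 kg; starts upright over an 8 mm rod of the fixed black carrier (58 mm wide, floor 18 mm up, ends 45 mm high; rods 56 mm apart, rising 46 mm above its floor). Origin: centre of its underside, z up along the bore, x along the row. Grip it from above across its 42 mm, fingers closing across the row
- green_reel: loose solder reel, green flanges, silver wire: 42 mm across, 34 mm tall, 20 mm through bore, 0.12 kg; starts upright over an 8 mm rod of the fixed black carrier (58 mm wide, floor 18 mm up, ends 45 mm high; rods 56 mm apart, rising 46 mm above its floor). Origin: centre of its underside, z up along the bore, x along the row. Grip it from above across its 42 mm, fingers closing across the row
- blue_reel: loose solder reel, blue flanges, silver wire: 42 mm across, 34 mm tall, 20 mm through bore, 0.12 kg; starts upright over an 8 mm rod of the fixed black carrier (58 mm wide, floor 18 mm up, ends 45 mm high; rods 56 mm apart, rising 46 mm above its floor). Origin: centre of its underside, z up along the bore, x along the row. Grip it from above across its 42 mm, fingers closing across the row
- red_seat: fixed spindle seat on the aluminium bench stand (62 mm wide, top 16 mm up): black disc 54 mm across, 5 mm thick, topped by a red ring, with an upright 8 mm rod at its centre, coned tip 51 mm above the origin. Origin: centre of the disc's underside, z up, x along the row of four seats (56 mm apart, any colour order). A seated reel lies flat on the disc, underside 5 mm above this origin
- yellow_seat: fixed spindle seat on the aluminium bench stand (62 mm wide, top 16 mm up): black disc 54 mm across, 5 mm thick, topped by a yellow ring, with an upright 8 mm rod at its centre, coned tip 51 mm above the origin. Origin: centre of the disc's underside, z up, x along the row of four seats (56 mm apart, any colour order). A seated reel lies flat on the disc, underside 5 mm above this origin
- green_seat: fixed spindle seat on the aluminium bench stand (62 mm wide, top 16 mm up): black disc 54 mm across, 5 mm thick, topped by a green ring, with an upright 8 mm rod at its centre, coned tip 51 mm above the origin. Origin: centre of the disc's underside, z up, x along the row of four seats (56 mm apart, any colour order). A seated reel lies flat on the disc, underside 5 mm above this origin
- blue_seat: fixed spindle seat on the aluminium bench stand (62 mm wide, top 16 mm up): black disc 54 mm across, 5 mm thick, topped by a blue ring, with an upright 8 mm rod at its centre, coned tip 51 mm above the origin. Origin: centre of the disc's underside, z up, x along the row of four seats (56 mm apart, any colour order). A seated reel lies flat on the disc, underside 5 mm above this origin
- alcohol_bottle: loose white pump bottle, 60 mm across, 122 mm tall, bystander standing left of the work; origin: centre of its underside, z up
- side_cutters: loose side cutters with red handles, 48 x 122 x 12 mm, bystander lying flat in front of the work; origin: centre of its underside, y along its length

How it is judged (in metres and radians):
At the end, for the whole second after the job is handed in: Each of the four reels is over the rod of the seat of its own colour (centres within 9 mm), upright within 0.12 rad, its underside within 4 mm of the disc's top, released and at rest (horizontal distance between red_reel and red_seat below 0.009 m and z of red_reel in the frame of red_seat between 0.001 and 0.009 m and angle between each of red_reel, yellow_reel, green_reel, blue_reel's own z axis and vertical below 0.12 rad and linear speed of each of red_reel, yellow_reel, green_reel, blue_reel below 0.02 m/s and horizontal distance between yellow_reel and yellow_seat below 0.009 m and z of yellow_reel in the frame of yellow_seat between 0.001 and 0.009 m and horizontal distance between green_reel and green_seat below 0.009 m and z of green_reel in the frame of green_seat between 0.001 and 0.009 m and horizontal distance between blue_reel and blue_seat below 0.009 m and z of blue_reel in the frame of blue_seat between 0.001 and 0.009 m); the robot touches nothing.
It fails at once if the alcohol bottle or the side cutters are knocked over or shifted by more than 30 mm (distance of any of alcohol_bottle, side_cutters from where it was at the start of the episode above 0.03 m or angle between any of alcohol_bottle, side_cutters's own z axis and vertical above 0.5 rad).
It also fails if it takes over 77 s, if anything falls off the work surface, if the arm or the gripper's body presses on something with over 40 N, if the wrist force passes 120 N, or if a joint passes its speed limit or range.

## Working session

There is one attempt and no reset: what is moved stays moved. The work goes in short steps, Python scripts to look and compute and a shell command to move; the robot and the scene stay as the last step left them, time stands still between calls to the robot, and variables do not carry over. Pictures are saved under pics/ and viewed, at most 14 in all, crops included, and the job is handed in when it is done.

```bash
mkdir -p pics; cat > h.py <<'E'
import numpy as np, cv2
from scipy.spatial.transform import Rotation as R
from plant import bot
def cam(name):
    o=bot.get_obs(); im,d=bot.capture(name); c=bot.calibration(name)
    f=im.shape[0]/2/np.tan(np.radians(c["vertical_fov"])/2)
    if "rvec" in c:
        M=R.from_rotvec(np.ravel(c["rvec"])).as_matrix().T; t=-M@np.ravel(c["tvec"])
    else:
        T=np.array(c["tool_from_camera"]); W=R.from_euler('xyz',o["tcp_rot"]).as_matrix()
        M=W@T[:3,:3]; t=W@T[:3,3]+np.array(o["tool_pos"])
    v,u=np.mgrid[:im.shape[0],:im.shape[1]]
    P=np.stack([(u-c["cx"])/f*d,(v-c["cy"])/f*d,d],-1)@M.T+t
    P[d==0]=np.nan
    return im,d,P
def save(n,im): cv2.imwrite("pics/"+n+".png",cv2.cvtColor(im,cv2.COLOR_RGB2BGR))
E
python3 - <<'E'
from h import *
o=bot.get_obs(); print(o, bot.grip_point_offset)
for n in("scene","top"):
    im,d,P=cam(n); save(n,im); np.savez(n,im=im,P=P); print(n,bot.calibration(n))
    hsv=cv2.cvtColor(im,cv2.COLOR_RGB2HSV)
    H=hsv[...,0].astype(int)
    for c,(a,b) in dict(red=(-8,8),yellow=(20,35),green=(45,85),blue=(95,125)).items():
        h=np.where(H>170,H-180,H)
        m=((h>=a)&(h<=b)&(hsv[...,1]>110)&(hsv[...,2]>50)).astype(np.uint8)
        k,l,s,ce=cv2.connectedComponentsWithStats(m)
        for i in range(1,k):
            if s[i,4]>40:
                Q=P[l==i]; print(n,c,s[i],np.nanmedian(Q,0).round(1),np.nanpercentile(Q,3,axis=0).round(),np.nanpercentile(Q,97,axis=0).round())
E
```

```text
{'time': 0.0, 'joint_positions': array([-1.37399717e+00,  3.42695397e-01,  1.52503974e+00, -1.83478139e-05,
        1.27533781e+00, -1.46003964e-01]), 'dq': array([ 3.87534449e-04,  6.96524953e-05, -9.31193359e-04,  2.08495530e-03,
        1.37440449e-03,  2.46808113e-04]), 'tau': array([-4.74817516e-04, -4.31244600e+01, -2.44220763e+01,  7.14959647e-02,
        5.58614067e-02, -1.14956806e-04]), 'tool_pos': array([ 176.40207099, -494.05213208,  226.05119035]), 'tcp_rot': array([-3.14012555e+00, -1.98004194e-04,  3.42808335e-01]), 'contact_force': array([ 0.48565029, -0.20301083,  0.61237334]), 'moment': array([-0.03690046, -0.02852079,  0.0007565 ]), 'finger_force': 0.0, 'grip_width': 92.04105854250174} -18.8
scene {'vertical_fov': 45.56591474241845, 'cx': 252.70733099659827, 'cy': 191.8184087525055, 'rvec': array([ 2.09317435,  1.36752014, -0.51370693]), 'tvec': array([-216.32285628, -306.99644765, 1350.77482407])}
scene red [161 180  28  10 100] [ 365.  -127.4    7.3] [ 349. -157.   -1.] [369. -97.  11.]
scene red [261 201  22  19 234] [544.   42.1  21. ] [519.  23.  18.] [563.  6
[... 1872 characters left out ...]
20 250] [480.8  56.5  21.6] [459.  34.  19.] [504.  78.  24.]
top yellow [168 186  21  25 425] [469.6 214.8  19.3] [443. 193.  15.] [497. 236.  22.]
top yellow [190 300  14  30 117] [  89.8  242.8 -525. ] [  57.  216. -543.] [ 154.  261. -480.]
top yellow [184 332  15   8  47] [  26.8  260.9 -523.8] [  -7.  186. -623.] [ 108.  286. -207.]
top green [243 142  20  20 208] [590.4  36.2  21.9] [569.  14.  19.] [614.  59.  25.]
top green [320 153  18  18 100] [ 561.3 -150.3   52. ] [ 544. -169.   35.] [ 581. -131.   55.]
top blue [319 199  17  18 134] [ 451.  -143.9   52.5] [ 432. -163.   19.] [ 470. -125.   55.]
top blue [228 207  21  21 249] [426.4  66.   21.6] [404.  44.  19.] [448.  89.  24.]
```

```bash
python3 - <<'E'
import cv2
a=cv2.imread("pics/top.png")[100:280,120:380]
cv2.imwrite("pics/topc.png",cv2.resize(a,None,fx=3,fy=3,interpolation=cv2.INTER_CUBIC))
E
```

```text
(no output)
```

View pics/topc.png

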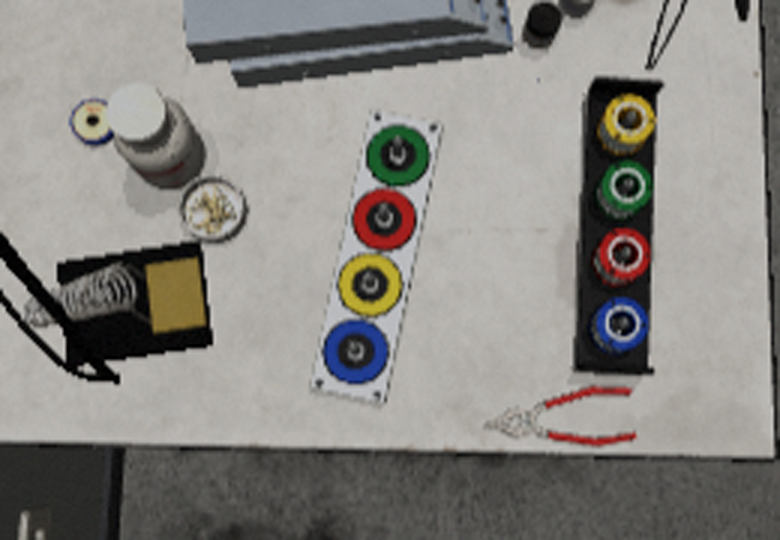

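View pics/scene.png

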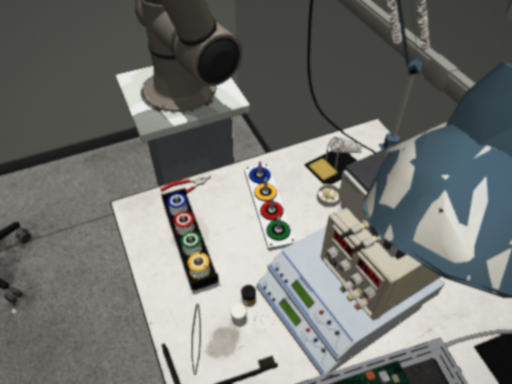

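Row of reels on the carrier at top-crop (620,115)–(620,325), order yellow, green, red, blue from far to near. Seats at (397,155)–(355,350), order green, red, yellow, blue. The bottle is at (150,130) and the cutters at (570,415). Measured pitch is 56 mm and heights fit the given sizes. I'll move over the carrier for a wrist view.

```bash
cat >> h.py <<'E'
def go(x,y,z,yaw):
    o=bot.get_obs(); W=R.from_euler('xyz',o["tcp_rot"]).as_matrix()
    d=W.T@(np.array([x,y,z])-o["tool_pos"])/10
    return d.round(2), round((np.degrees(o["tcp_rot"][2])-yaw+180)%360-180,2)
def blobs(im,P,zmin=10,zmax=70):
    hsv=cv2.cvtColor(im,cv2.COLOR_RGB2HSV); H=hsv[...,0].astype(int); h=np.where(H>170,H-180,H); out=[]
    for c,(a,b) in dict(red=(-8,8),yellow=(20,35),green=(45,85),blue=(95,125)).items():
        m=((h>=a)&(h<=b)&(hsv[...,1]>110)&(hsv[...,2]>50)&(P[...,2]>zmin)&(P[...,2]<zmax)).astype(np.uint8)
        k,l,s,ce=cv2.connectedComponentsWithStats(m)
        for i in range(1,k):
            if s[i,4]>150:
                Q=P[l==i]; zt=np.percentile(Q[:,2],80); T=Q[abs(Q[:,2]-zt)<4]
                (ex,ey),r=cv2.minEnclosingCircle(T[:,:2].astype(np.float32))
                lo,hi=np.percentile(T,1,axis=0),np.percentile(T,99,axis=0)
                out.append((c,s[i].tolist(),((lo+hi)/2).round(1),(hi-lo).round(1),(round(ex,1),round(ey,1),round(r,1))))
    return out
E
python3 -m crank '[[[1,5,-2.5,-0.3,4],[1,10,-5,-0.6,8],[1,15,-7.5,-1,12],[1,20,-10,-1.3,16],[1,24,-12.5,-1.5,20],[1,28,-14.5,-2,22.8],[1,32,-16.5,-2.2,22.8],[1,36,-18.5,-2.4,22.8],[1,40,-20.5,-2.4,22.8],[1,42,-21.7,-2.4,22.8]]]'
python3 - <<'E'
from h import *
o=bot.get_obs();print(o["tool_pos"],np.degrees(o["tcp_rot"]))
im,d,P=cam("wrist"); save("w1",im); print(bot.calibration("wrist"))
for b in blobs(im,P): print(*b)
T=np.load("top.npz"); P=T["P"]
m=(P[...,2]>75)&(P[...,0]>350)&(P[...,0]<800)&(abs(P[...,1])<300); Q=P[m]
for a in range(-300,300,50):
    q=Q[(Q[:,1]>a)&(Q[:,1]<a+50)]
    if len(q): print(a,len(q),q.min(0).round(),q.max(0).round())
E
```

```text
time: 1.1
tool_pos: [501.1, -145.8, 250.4]
tcp_rot: [-3.141, -0.0, -0.052]
contact_force: [-0.2, -1.2, 0.1]
grip_width: 91.7
finger_force: 0.0
[ 501.07293854 -145.76502942  250.3779507 ] [-1.79951021e+02 -1.03020867e-02 -2.98882246e+00]
{'vertical_fov': 59.834856612793104, 'cx': 256.88928612359365, 'cy': 191.06346645065946, 'tool_from_camera': array([[-1.30875506e-03, -9.56406981e-01, -2.92034200e-01,
         7.93426011e+01],
       [ 9.99998620e-01, -1.55048543e-03,  5.96306287e-04,
         4.11503841e-01],
       [-1.02310627e-03, -2.92033017e-01,  9.56407690e-01,
        -1.58471884e+02],
       [ 0.00000000e+00,  0.00000000e+00,  0.00000000e+00,
         1.00000000e+00]])}
red [68, 114, 45, 45, 1039] [538.9  44.4  21.8] [48.7 48.3  3.5] (538.9, 44.6, 26.1)
red [239, 136, 39, 42, 663] [ 507.7 -147.5   52.6] [39.6 39.5  3.3] (507.7, -147.6, 20.7)
yellow [236, 24, 44, 48, 844] [ 619.4 -152.8   52.3] [39.5 39.4  4. ] (619.6, -152.8, 20.9)
yellow [70, 162, 43, 41, 930] [483.8  54.5  22. ] [48.8 48.6  3.7] (483.5, 54.5, 26.3)
green [66, 62, 47, 48, 1119] [593.7  34.2  21.8] [48.3 47.8  3.7] (593.7, 34.7, 25.8)
green [238, 85, 41, 41, 643] [ 563.9 -150.2   52.7] [38.8 39.   3.5] (564.0, -150.4, 20.7)
blue [240, 183, 38, 42, 590] [ 452.2 -144.5   52.9] [39.2 39.7  3.4] (451.9, -144.5, 20.9)
blue [71, 206, 42, 38, 816] [428.9  64.9  22. ] [48.4 49.   3.9] (428.8, 65.1, 26.0)
-50 331 [684. -26.  75.] [799.  -0.  96.]
0 1077 [677.   0.  75.] [800.  50. 250.]
50 2416 [669.  50.  76.] [799. 100. 305.]
100 2908 [662. 100.  75.] [793. 150. 305.]
150 5136 [385. 150.  75.] [791. 200. 695.]
200 3158 [385. 200.  75.] [789. 250. 305.]
250 1865 [393. 250.  75.] [800. 300. 556.]
```

View pics/w1.png

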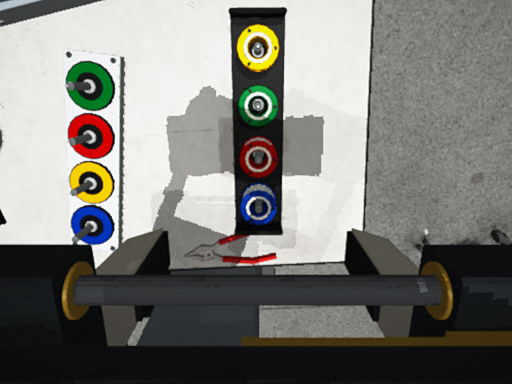

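```bash
python3 - <<'E'
from h import *
print(go(619.4,-152.8,80,-2.84),go(619.4,-152.8,21.5,-2.84))
T=np.load("top.npz"); P=T["P"]
m=(P[...,2]>70)&(P[...,0]>340)&(P[...,0]<660)&(P[...,1]>80)&(P[...,1]<260); Q=P[m]
for a in range(340,660,20):
    q=Q[(Q[:,0]>a)&(Q[:,0]<a+20)]
    if len(q): i=q[:,1].argmin(); print(a,len(q),q[i].round(),q[:,2].max().round())
E
```

```text
(array([11.76,  0.29, 17.03]), np.float64(-0.08)) (array([11.75,  0.3 , 22.88]), np.float64(-0.08))
380 132 [400. 177. 399.] 408.0
400 222 [420. 170. 503.] 518.0
420 370 [440. 167. 580.] 594.0
440 647 [456. 164. 639.] 655.0
460 896 [475. 162. 690.] 695.0
480 8 [481. 164. 690.] 690.0
560 237 [577. 202.  77.] 124.0
580 253 [596. 200.  70.] 126.0
600 108 [603. 202.  73.] 126.0
640 69 [660. 167.  76.] 97.0
```

```bash
python3 -m crank '[[[1,4.5,0.1,2,0],[1,8,0.2,5,0],[1,11,0.3,8.5,0],[1,11.75,0.3,13,0],[1,11.75,0.3,17,0],[1,11.75,0.3,20,0],[1,11.75,0.3,22,0],[1,11.75,0.3,22.9,0],[1,11.75,0.3,22.9,0],[1,11.75,0.3,22.9,0]]]'; python3 -m crank '[[[0.2,0,0,0,0],[0.2,0,0,0,0],[0,0,0,0,0],[0,0,0,0,0],[0,0,0,0,0],[0,0,0,0,0],[0,0,0,0,0],[0,0,0,0,0],[0,0,0,0,0],[0,0,0,0,0]]]'
```

```text
time: 2.15
tool_pos: [616.9, -158.8, 22.7]
tcp_rot: [3.141, -0.001, -0.055]
contact_force: [-1.0, 0.3, 0.0]
grip_width: 91.5
finger_force: 0.0
time: 3.15
tool_pos: [616.3, -158.2, 21.8]
tcp_rot: [-3.141, -0.0, -0.055]
contact_force: [-0.6, 1.4, 1.5]
grip_width: 41.9
finger_force: 30.0
```

```bash
python3 -m crank '[[[0,0,0,-2.5,0],[0,0,0,-5,0],[0,0,0,-7,0],[0,-2.5,-3.5,-7,1.5],[0,-5,-7,-7,3],[0,-8,-11,-7,4.5],[0,-11,-15.3,-7,6],[0,-13,-18.5,-7,7.4],[0,-14.7,-20.55,-7,7.4],[0,-14.7,-20.55,-7,7.4]]]'; python3 -m crank '[[[0,0,0,0,0],[0,0,0,0,0],[0,0,0,0,0],[0,0,0,0,0],[0,0,0,0,0],[0,0,0,0,0],[0,0,0,0,0],[0,0,0,0,0],[0,0,0,0,0],[0,0,0,0,0]]]'
python3 - <<'E'
from h import *
print(go(480.8,55.1,25.3,-10.55))
im,d,P=cam("wrist"); save("w2",im)
for b in blobs(im,P,10,140): print(*b)
E
```

```text
time: 4.15
tool_pos: [478.3, 57.1, 91.5]
tcp_rot: [3.141, 0.002, -0.181]
contact_force: [0.2, -0.3, -1.1]
grip_width: 41.8
finger_force: 30.0
time: 5.15
tool_pos: [480.8, 54.9, 91.7]
tcp_rot: [3.142, -0.0, -0.184]
contact_force: [-0.0, 0.2, -0.1]
grip_width: 41.7
finger_force: 30.0
(array([-0.  , -0.02,  6.64]), np.float64(-0.01))
red [217, 81, 76, 78, 3168] [539.   45.1  21.8] [48.5 48.7  3.2] (539.0, 45.2, 25.8)
red [463, 243, 46, 27, 192] [ 398.2 -114.8   11.1] [12.1 32.1  2.1] (396.8, -114.9, 17.5)
yellow [221, 166, 69, 52, 1445] [491.6  55.   22. ] [33.5 46.8  3. ] (484.6, 55.0, 24.9)
yellow [9, 207, 76, 68, 2830] [479.  215.7  18.7] [44.9 44.7  4.3] (479.1, 214.9, 29.9)
yellow [226, 227, 74, 43, 612] [494.4  49.2 122.3] [20.9 25.9  2.7] (492.8, 49.8, 16.8)
green [213, 0, 83, 74, 3203] [590.8  35.   21.7] [42.7 48.8  3.4] (593.7, 35.0, 25.9)
```

View pics/w2.png

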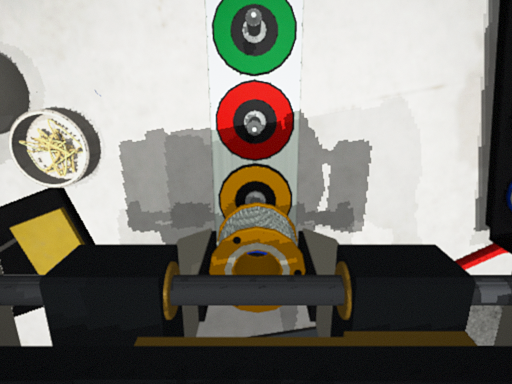

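```bash
python3 -m crank '[[[0,0,0,1.5,0],[0,0,0,3,0],[0,0,0,4.2,0],[0,0,0,5.2,0],[0,0,0,6,0],[0,0,0,6.4,0],[0,0,0,6.65,0],[0,0,0,6.65,0],[0,0,0,6.65,0],[0,0,0,6.65,0]]]'; python3 -m crank '[[[1,0,0,0,0],[1,0,0,0,0],[1,0,0,0,0],[1,0,0,0,0],[1,0,0,0,0],[1,0,0,-1,0],[1,0,0,-4,0],[1,0,0,-7,0],[1,0,0,-10,0],[1,0,0,-10,0]]]'
python3 - <<'E'
from h import *
print(go(563.8,-150.4,100,-2.84))
E
```

```text
time: 6.2
tool_pos: [481.1, 54.9, 25.5]
tcp_rot: [-3.142, -0.001, -0.184]
contact_force: [-0.2, 0.2, -1.5]
grip_width: 42.1
finger_force: 30.0
time: 7.2
tool_pos: [483.3, 54.8, 129.6]
tcp_rot: [-3.14, -0.008, -0.184]
contact_force: [-0.1, -0.9, 0.8]
grip_width: 91.6
finger_force: 0.0
(array([11.64, 18.71,  3.04]), np.float64(-7.71))
```

```bash
python3 -m crank '[[[1,2,3,0,-1.5],[1,4.5,7,0,-3],[1,7,11,0,-4.5],[1,9.5,15,1,-6],[1,11.5,18,2,-7.7],[1,11.9,18.67,2.5,-7.7],[1,11.9,18.67,2.5,-7.7],[1,11.9,18.67,2.5,-7.7],[1,11.9,18.67,2.5,-7.7],[1,11.9,18.67,2.5,-7.7]]]'
python3 - <<'E'
from h import *
print(bot.get_obs()["tool_pos"],go(563.8,-150.4,21.8,-2.84))
im,d,P=cam("scene"); save("s2",im[150:300,130:330].repeat(3,0).repeat(3,1))
E
```

```text
time: 8.2
tool_pos: [563.6, -149.2, 100.9]
tcp_rot: [3.141, -0.001, -0.048]
contact_force: [0.5, -0.1, 0.1]
grip_width: 91.7
finger_force: 0.0
[ 563.59782444 -149.20178304  100.86995069] (array([0.02, 0.12, 7.91]), np.float64(0.07))
```

View pics/s2.png

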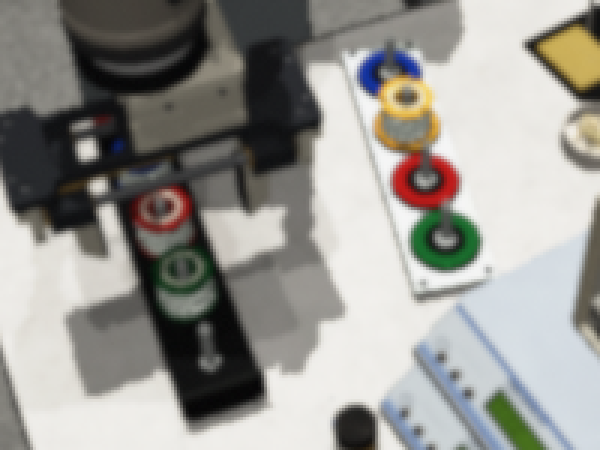

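Yellow is seated upright on its spindle at (407,110); the others are undisturbed. Next, green.

```bash
python3 -m crank '[[[1,0,0,2.5,0],[1,0,0,5,0],[1,0,0,7,0],[1,0,0,7.85,0],[1,0,0,7.85,0],[1,0,0,7.85,0],[0,0,0,7.85,0],[0,0,0,7.85,0],[0,0,0,7.85,0],[0,0,0,7.85,0]]]';python3 -m crank '[[[0,0,0,0,0],[0,0,0,0,0],[0,0,0,0,0],[0,0,0,0,0],[0,0,0,-2.5,0],[0,0,0,-5,0],[0,0,0,-7,0],[0,0,0,-7,0],[0,0,0,-7,0],[0,0,0,-7,0]]]'
```

```text
time: 9.25
tool_pos: [563.7, -150.5, 22.1]
tcp_rot: [3.141, -0.001, -0.05]
contact_force: [-0.6, -0.6, -0.7]
grip_width: 64.6
finger_force: 0.0
time: 10.25
tool_pos: [562.7, -150.1, 90.2]
tcp_rot: [-3.141, 0.002, -0.05]
contact_force: [0.2, -0.1, -1.0]
grip_width: 41.9
finger_force: 30.0
```

```bash
python3 -m crank '[[[0,0.3,-3,0,1.5],[0,0.7,-7,0,3],[0,1.2,-11,0,4.5],[0,1.6,-15,0,6],[0,2,-18,0,7.7],[0,2.07,-18.65,0,7.7],[0,2.07,-18.65,0,7.7],[0,2.07,-18.65,0,7.7],[0,2.07,-18.65,0,7.7],[0,2.07,-18.65,0,7.7]]]'
python3 - <<'E'
from h import *
print(go(593.7,34.8,25.2,-10.55))
im,d,P=cam("wrist")
for b in blobs(im,P,10,140): print(*b)
E
```

```text
time: 11.25
tool_pos: [593.5, 33.5, 91.6]
tcp_rot: [3.141, 0.0, -0.186]
contact_force: [0.5, -0.6, -1.7]
grip_width: 41.9
finger_force: 30.0
(array([-0.  , -0.13,  6.64]), np.float64(-0.1))
red [480, 240, 32, 35, 172] [ 516.4 -138.1   20.9] [24.6 23.1  4.2] (516.3, -138.7, 16.8)
green [220, 170, 69, 45, 1248] [604.1  35.2  21.9] [28.  47.6  2.9] (594.4, 35.1, 24.8)
green [227, 208, 62, 17, 170] [609.5  30.6  90.9] [10.6 29.6  2.5] (606.6, 30.5, 15.5)
green [232, 233, 50, 11, 245] [612.2  29.8 122.3] [ 5.3 19.4  2.6] (611.5, 29.9, 10.3)
```

```bash
python3 -m crank '[[[0,0,-0.05,1.5,0],[0,0,-0.05,3,0],[0,0,-0.05,4.2,0],[0,0,-0.05,5.2,0],[0,0,-0.05,6,0],[0,0,-0.05,6.4,0],[0,0,-0.05,6.65,0],[0,0,-0.05,6.65,0],[0,0,-0.05,6.65,0],[0,0,-0.05,6.65,0]]]'; python3 -m crank '[[[1,0,0,0,0],[1,0,0,0,0],[1,0,0,0,0],[1,0,0,0,0],[1,0,0,0,0],[1,0,0,-1,0],[1,0,0,-4,0],[1,0,0,-7,0],[1,0,0,-7.5,0],[1,0,0,-7.5,0]]]'
```

```text
time: 12.3
tool_pos: [593.9, 35.3, 25.6]
tcp_rot: [-3.142, -0.001, -0.184]
contact_force: [0.5, 0.0, -0.7]
grip_width: 41.9
finger_force: 30.0
time: 13.3
tool_pos: [594.4, 35.2, 101.9]
tcp_rot: [-3.141, -0.003, -0.184]
contact_force: [-0.6, -0.8, 0.6]
grip_width: 92.0
finger_force: 0.0
```

```bash
python3 -m crank '[[[1,-0.8,3,0,-1.5],[1,-1.8,7,0,-3],[1,-2.9,11,0,-4.5],[1,-4,15,0,-6],[1,-4.8,18.5,0,-7.7],[1,-5.12,19.53,0,-7.7],[1,-5.12,19.53,0,-7.7],[1,-5.12,19.53,0,-7.7],[1,-5.12,19.53,0,-7.7],[1,-5.12,19.53,0,-7.7]]]'
python3 -c "
from h import *
print(bot.get_obs()['tool_pos'],go(507.7,-147.5,21.8,-2.84))"
```

```text
time: 14.3
tool_pos: [508.0, -146.1, 100.0]
tcp_rot: [-3.141, 0.0, -0.048]
contact_force: [0.0, -0.2, -0.0]
grip_width: 91.9
finger_force: 0.0
[ 507.95561545 -146.11357751  100.04456364] (array([-0.02,  0.14,  7.82]), np.float64(0.08))
```

```bash
python3 -m crank '[[[1,0,0.03,2.5,0],[1,0,0.03,5,0],[1,0,0.03,7,0],[1,0,0.03,7.8,0],[1,0,0.03,7.8,0],[1,0,0.03,7.8,0],[0,0,0.03,7.8,0],[0,0,0.03,7.8,0],[0,0,0.03,7.8,0],[0,0,0.03,7.8,0]]]';python3 -m crank '[[[0,0,0,0,0],[0,0,0,0,0],[0,0,0,0,0],[0,0,0,0,0],[0,0,0,-2.5,0],[0,0,0,-5,0],[0,0,0,-7,0],[0,0,0,-7,0],[0,0,0,-7,0],[0,0,0,-7,0]]]' && python3 -m crank '[[[0,0.3,-3,0,1.5],[0,0.8,-7,0,3],[0,1.3,-11,0,4.5],[0,1.7,-15,0,6],[0,2.1,-18.3,0,7.7],[0,2.18,-19.36,0,7.7],[0,2.18,-19.36,0,7.7],[0,2.18,-19.36,0,7.7],[0,2.18,-19.36,0,7.7],[0,2.18,-19.36,0,7.7]]]'
python3 - <<'E'
from h import *
print(go(539,44.8,25.2,-10.55))
im,d,P=cam("wrist"); save("w3",im)
for b in blobs(im,P,10,140): print(*b)
E
```

```text
time: 15.3
tool_pos: [507.7, -147.8, 22.6]
tcp_rot: [3.141, -0.001, -0.05]
contact_force: [-0.2, -0.1, -0.3]
grip_width: 64.4
finger_force: 0.0
time: 16.3
tool_pos: [506.7, -147.3, 91.0]
tcp_rot: [-3.141, 0.002, -0.05]
contact_force: [-0.3, -0.1, -1.2]
grip_width: 42.1
finger_force: 30.0
time: 17.3
tool_pos: [538.9, 43.3, 92.1]
tcp_rot: [3.141, 0.0, -0.186]
contact_force: [0.0, -0.0, -0.3]
grip_width: 41.6
finger_force: 30.0
(array([-0.01, -0.15,  6.69]), np.float64(-0.11))
red [219, 170, 78, 76, 1964] [545.5  45.3  22. ] [35.9 48.7  3. ] (539.0, 45.2, 25.6)
red [210, 232, 95, 43, 1759] [549.4  42.1 122.2] [21.6 38.3  3.3] (541.3, 42.3, 20.7)
red [232, 257, 50, 18, 617] [535.   43.3 108.8] [ 8.8 18.8  7.8] (537.9, 43.3, 9.6)
red [235, 306, 53, 11, 382] [523.4  43.9 122.6] [ 6.4 20.9  2.5] (524.1, 43.9, 11.7)
yellow [31, 306, 18, 27, 183] [473.5 234.2  19.6] [24.7  8.6  3. ] (473.3, 234.4, 13.4)
green [215, 87, 75, 79, 2538] [594.9  34.7  55.5] [39.1 39.3  3.2] (594.8, 34.8, 20.8)
blue [225, 315, 18, 22, 256] [438.8  81.9  22.4] [19.7 15.1  2.7] (438.8, 82.8, 11.1)
blue [267, 317, 18, 20, 235] [430.7  46.9  22.3] [18.1 11.5  2.7] (430.7, 46.2, 10.2)
```

View pics/w3.png

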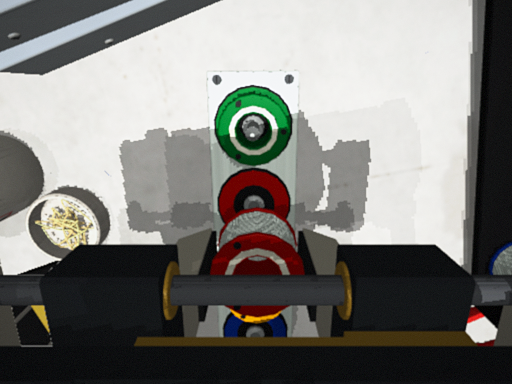

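Green at (253,127) is seated, with its top at 55.5 mm and its centre about 1 mm off. Red is held upright above its own ring at (255,200).

```bash
python3 -m crank '[[[0,0,-0.03,1.5,0],[0,0,-0.03,3,0],[0,0,-0.03,4.2,0],[0,0,-0.03,5.2,0],[0,0,-0.03,6,0],[0,0,-0.03,6.4,0],[0,0,-0.03,6.65,0],[0,0,-0.03,6.65,0],[0,0,-0.03,6.65,0],[0,0,-0.03,6.65,0]]]'; python3 -m crank '[[[1,0,0,0,0],[1,0,0,0,0],[1,0,0,0,0],[1,0,0,0,0],[1,0,0,0,0],[1,0,0,-1,0],[1,0,0,-4,0],[1,0,0,-7,0],[1,0,0,-7.5,0],[1,0,0,-7.5,0]]]'
```

```text
time: 18.35
tool_pos: [539.3, 44.9, 26.1]
tcp_rot: [3.142, -0.001, -0.184]
contact_force: [-0.2, -0.2, -1.4]
grip_width: 41.9
finger_force: 30.0
time: 19.35
tool_pos: [539.7, 44.9, 102.1]
tcp_rot: [-3.141, -0.003, -0.184]
contact_force: [0.0, -0.7, -1.2]
grip_width: 91.9
finger_force: 0.0
```

```bash
python3 -m crank '[[[1,-0.8,3,0,-1.5],[1,-1.8,7,0,-3],[1,-2.9,11,0,-4.5],[1,-3.9,15,0,-6],[1,-4.8,18.8,0,-7.7],[1,-5.1,20.2,0,-7.7],[1,-5.1,20.2,0,-7.7],[1,-5.1,20.2,0,-7.7],[1,-5.1,20.2,0,-7.7],[1,-5.1,20.2,0,-7.7]]]'
python3 -c "
from h import *
print(bot.get_obs()['tool_pos'],go(452.1,-144.5,21.8,-2.84))"
```

```text
time: 20.35
tool_pos: [452.0, -143.3, 100.4]
tcp_rot: [-3.141, 0.0, -0.048]
contact_force: [-0.3, -0.2, 0.7]
grip_width: 91.9
finger_force: 0.0
[ 452.04330402 -143.30805402  100.4352604 ] (array([0.02, 0.12, 7.86]), np.float64(0.07))
```

```bash
python3 -m crank '[[[1,0,0,2.5,0],[1,0,0,5,0],[1,0,0,7,0],[1,0,0,7.85,0],[1,0,0,7.85,0],[1,0,0,7.85,0],[0,0,0,7.85,0],[0,0,0,7.85,0],[0,0,0,7.85,0],[0,0,0,7.85,0]]]';python3 -m crank '[[[0,0,0,0,0],[0,0,0,0,0],[0,0,0,0,0],[0,0,0,0,0],[0,0,0,-2.5,0],[0,0,0,-5,0],[0,0,0,-7,0],[0,0,0,-7,0],[0,0,0,-7,0],[0,0,0,-7,0]]]' && python3 -m crank '[[[0,-0.5,-3,0,1.5],[0,-1.1,-7,0,3],[0,-1.8,-11,0,4.5],[0,-2.4,-15,0,6],[0,-3.1,-19,0,7.7],[0,-3.35,-20.8,0,7.7],[0,-3.35,-20.8,0,7.7],[0,-3.35,-20.8,0,7.7],[0,-3.35,-20.8,0,7.7],[0,-3.35,-20.8,0,7.7]]]'
python3 - <<'E'
from h import *
print(go(428.9,65,25.2,-10.55))
im,d,P=cam("wrist")
for b in blobs(im,P,10,140): print(*b)
E
```

```text
time: 21.35
tool_pos: [452.0, -144.4, 22.6]
tcp_rot: [3.141, -0.001, -0.05]
contact_force: [0.1, -0.9, 0.1]
grip_width: 64.7
finger_force: 0.0
time: 22.35
tool_pos: [451.1, -143.9, 91.1]
tcp_rot: [-3.141, 0.002, -0.05]
contact_force: [0.0, -0.6, -1.4]
grip_width: 41.7
finger_force: 30.0
time: 23.35
tool_pos: [428.9, 64.1, 91.9]
tcp_rot: [3.141, 0.0, -0.186]
contact_force: [0.3, -0.2, -2.3]
grip_width: 41.8
finger_force: 30.0
(array([-0.01, -0.09,  6.67]), np.float64(-0.1))
red [213, 0, 82, 80, 3133] [536.3  44.4  55.4] [32.8 39.9  3.4] (539.6, 44.4, 20.8)
red [234, 0, 41, 45, 493] [540.1  44.2  54.1] [20.8 21.1  5. ] (540.1, 44.2, 10.9)
red [462, 186, 50, 27, 209] [ 395.7 -107.4   11.2] [13.9 35.   2.3] (397.2, -107.0, 18.8)
red [467, 233, 45, 8, 155] [ 363.7 -109.5   11.2] [ 7.7 33.8  2.4] (363.8, -109.4, 17.5)
yellow [216, 86, 76, 79, 2547] [485.1  53.9  55.5] [38.7 39.4  3.1] (485.2, 53.9, 20.8)
yellow [238, 111, 37, 38, 222] [484.6  53.7  54.4] [21.2 21.1  4.6] (484.5, 53.9, 11.0)
yellow [0, 136, 89, 93, 4911] [471.8 212.9  18.8] [57.4 46.9  4.3] (471.2, 214.1, 35.8)
blue [219, 170, 77, 74, 1932] [434.9  65.3  22. ] [36.5 48.5  2.9] (428.6, 65.0, 25.8)
blue [210, 233, 94, 42, 1708] [439.3  62.8 122.1] [21.3 37.9  3.1] (431.9, 63.3, 20.2)
blue [233, 258, 49, 17, 358] [423.8  65.5 105.2] [ 8.5 16.   6.2] (425.3, 65.5, 8.7)
blue [226, 306, 64, 12, 467] [413.6  66.2 122.4] [ 8.6 25.4  2.3] (415.2, 66.0, 14.2)
```

Red and yellow are seated: tops at 55.5 mm, centres within about 1.5 mm. I'll lower blue, then retreat upward.

```bash
python3 -m crank '[[[0,0,0,1.5,0],[0,0,0,3,0],[0,0,0,4.2,0],[0,0,0,5.2,0],[0,0,0,6,0],[0,0,0,6.4,0],[0,0,0,6.65,0],[0,0,0,6.65,0],[0,0,0,6.65,0],[0,0,0,6.65,0]]]'; python3 -m crank '[[[1,0,0,0,0],[1,0,0,0,0],[1,0,0,0,0],[1,0,0,0,0],[1,0,0,0,0],[1,0,0,-1,0],[1,0,0,-4,0],[1,0,0,-7,0],[1,0,0,-10,0],[1,0,0,-12,0]]]'; python3 -m crank '[[[1,-0.5,2,-2,0],[1,-0.5,5,-3,0],[1,-0.5,8,-4,0],[1,-0.5,11,-5,0],[1,-0.5,14,-5,0],[1,-0.5,16,-5,0],[1,-0.5,16,-5,0],[1,-0.5,16,-5,0],[1,-0.5,16,-5,0],[1,-0.5,16,-5,0]]]'
python3 - <<'E'
from h import *
im,d,P=cam("top"); save("t2",im[100:280,120:380].repeat(3,0).repeat(3,1))
for b in blobs(im,P,10,140): print(*b)
E
```

```text
time: 24.4
tool_pos: [429.0, 65.1, 26.0]
tcp_rot: [-3.142, -0.001, -0.184]
contact_force: [-0.9, 0.4, -0.9]
grip_width: 42.4
finger_force: 30.0
time: 25.4
tool_pos: [429.3, 65.1, 148.4]
tcp_rot: [-3.141, -0.003, -0.184]
contact_force: [-0.2, -0.2, -0.4]
grip_width: 92.1
finger_force: 0.0
time: 26.4
tool_pos: [394.6, -90.4, 195.7]
tcp_rot: [-3.141, 0.0, -0.183]
contact_force: [0.9, 0.7, 0.2]
grip_width: 91.8
finger_force: 0.0
red [238, 161, 21, 22, 222] [538.4  44.7  55.2] [39.3 38.3  5.3] (538.7, 45.1, 20.2)
yellow [233, 183, 21, 22, 226] [484.5  55.   55.4] [38.8 37.9  6.1] (483.7, 54.6, 20.7)
yellow [168, 185, 21, 26, 429] [470.7 215.   19.6] [57.4 46.2  6.4] (470.3, 214.9, 34.3)
green [242, 140, 21, 21, 172] [592.6  36.5  55.1] [35.7 38.7  6.2] (592.7, 35.8, 20.2)
blue [228, 207, 21, 21, 218] [427.5  65.3  55.5] [37.6 37.8  5.9] (428.4, 66.0, 20.4)
```

View pics/t2.png

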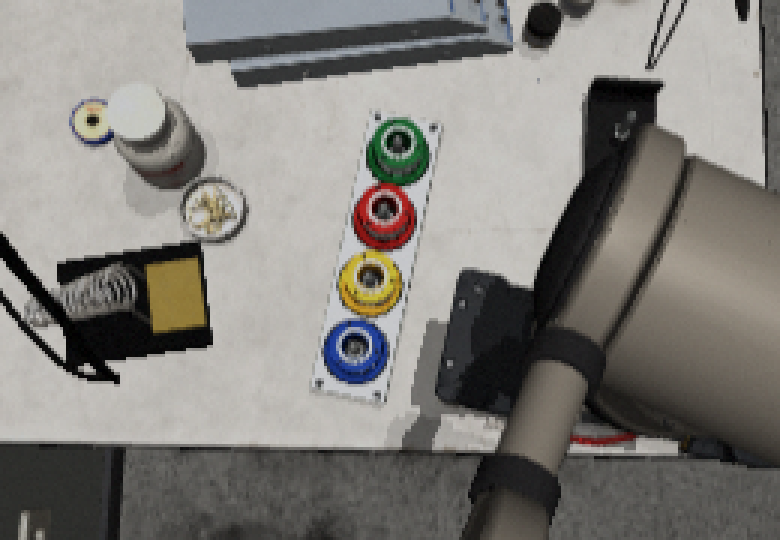

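All four reels sit flat on their own colours at (398,150), (385,215), (370,283) and (355,350), tops at about 55 mm. The bottle hasn't moved and the robot is clear.

```bash
python3 -c "
from plant import bot
print(bot.close_job())"
```

```text
the job is handed in; nothing more can be done
None
```

All four reels are seated flat on the spindles of their own colours, the bottle and cutters were left alone, and the job was handed in at about 26 s; no verdict came back.

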